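Clip an angle iron to the set-up jig

TASK

Slide the angle-iron piece along the blue jig until its end is fully home against the end stop. Then take the spring clip with the orange grips off the wooden rail and clip the angle to the jig's fence at the yellow paint mark, upright, centred on the mark and with its jaws well down over both, and let go. Leave the green clip, the off-cut, the brush and the wrench where they are.

Things in the scene. Friction and masses are not known exactly. Their poses are not given: they have to be found in the camera images.
- jig: blue jig fixed to the table, base plate 120 x 290 mm (x -70 to +50, y -145 to +145), 12 mm thick. Origin on the table, z up, y along the fence towards the end stop. Fence: upright plate, x = 0 to +5 mm, y = -10 to +125 mm, top edge at z = 72 mm. A low guide strip (x = -48.5 to -42.5 mm, top at z = 17 mm) runs in front of the angle's flat leg
- jig_stop (a point): end stop, a blue block 50 mm wide (jig x -45 to +5 mm), 15 mm thick, top 52 mm above the table. This point: middle of the face that the angle's end must touch (jig x = -20, y = +125, z = 32 mm); axes as the jig's
- angle: loose bare-steel angle-iron piece, 160 mm long, about 0.55 kg, lying on the jig's base plate: flat leg 40 mm wide, 5 mm thick, towards the jig's -x; upright leg 60 mm high, 5 mm thick, against the fence's -x face, its top level with the fence's, so that both together are 10 mm thick. Origin under the outer corner of the legs, half-way along; y along it
- angle_mid (a point): centre of the angle's upright leg: 30 mm above the base plate, half-way along. Starts 25 to 55 mm short of home; home is jig y = +45 mm. The end 80 mm to -y of this point always sticks out at least 25 mm past the fence's end, free to be pushed towards +y there; it slides at 2 to 6 N
- mark_top (a point): yellow paint band 12 mm wide over the top edge of the fence and down its far side. This point: middle of the band on the fence's top edge (72 mm above the table, 2.5 mm from the fence's faces); axes as the jig's. Where along the fence it is varies
- rail: wooden rail fixed to the table, storing the clips: upright board 10 mm thick (x), 210 mm long (y), top edge at z = 90 mm, on a foot 90 mm wide and 10 mm thick. Origin on the table under its centre, z up. The two clips sit astride its top edge, at least 60 mm apart between centres
- clip_pivot (a point): centre of the pivot pin (half-way up) of the loose spring clip with ORANGE grips. z up, y along the pin and along the edge it sits on, x across: the line along which the handles are squeezed (a half turn about z is the same). It starts 25 mm above the rail's top edge. The point and axes belong to the -x handle, so they tilt about 0.2 rad about y while squeezed
- clip: the orange clip (origin = clip_pivot): about 120 g, clothes-peg shape, 22 mm wide (y). Two handles rise to 62 mm above the pivot, on the rail 55 mm across outside at the tops, narrower below; fully squeezed they are parallel, 30 mm across, on a stop. Grip from above, 42 mm above the pivot. Two jaws hang to 50 mm below the pivot, their flat rubber pads 32 to 50 mm below it
- clip_jaw (a joint): opening of the orange clip in rad: 0 with its pads parallel and 10 mm apart (on the rail, or on angle plus fence), +0.42 squeezed to the stop (pads about 25 mm apart), -0.23 shut. Squeezing the handles takes about 8 N to start and 14 N to reach the stop (25 N holds it firmly); released on 10 mm the pads grip with about 8 N
- spare: the spare spring clip with GREEN grips on the same rail, otherwise the same as the orange one (leave alone). Origin on its pivot pin
- offcut: square dark steel off-cut 16 x 150 x 16 mm lying beside the jig (leave alone)
- brush: hand brush 190 mm long lying beside the rail (leave alone)
- wrench: wrench 150 mm long lying near the vise (leave alone)
Not all that is in view belongs to the job. What is shaped like the angle but red is not meant.

How it is judged:
On the way, in this order (a step that is already met when the one before it is completed fails the run):
1. the angle is home against the end stop while the orange clip is still on the rail (y of angle_mid in the frame of jig between 0.0415 and 0.047 m and x of angle_mid in the frame of jig between -0.0055 and 0 m and z of angle_mid in the frame of jig below 0.0445 m and angle between the y axis of angle_mid and the y axis of jig, either way round below 0.05 rad and distance of clip_pivot from where it was at the start of the episode below 0.03 m), for 0.2 s.
2. the orange clip is squeezed open astride the angle and the fence at the mark (value of joint clip_jaw above 0.05 rad and distance between clip_pivot and mark_top below 0.045 m), for 0.05 s.
At the end, for the whole second after the job is handed in: The angle sits flat, against the fence (3 mm), its end within 3.5 mm of the stop. The orange clip grips angle and fence (over 2 N each), within 10 mm of the mark along the fence, pivot under 34 mm above the fence, upright within 0.2 rad, in line within 0.25 rad, released and at rest (y of angle_mid in the frame of jig between 0.0415 and 0.047 m and x of angle_mid in the frame of jig between -0.0055 and 0 m and z of angle_mid in the frame of jig below 0.0445 m and angle between the y axis of angle_mid and the y axis of jig, either way round below 0.05 rad and y of clip_pivot in the frame of mark_top between -0.01 and 0.01 m and z of clip_pivot in the frame of mark_top between 0 and 0.034 m and contact force between clip and jig above 2 N and contact force between clip and angle above 2 N and value of joint clip_jaw between -0.06 and 0.08 rad and angle between clip_pivot's own z axis and vertical below 0.2 rad and angle between the y axis of clip_pivot and the y axis of jig, either way round below 0.25 rad and linear speed of each of clip, angle below 0.02 m/s); the robot touches nothing.
It fails at once if the green clip, off-cut, brush or wrench is moved by more than 30 mm (distance of any of spare, offcut, brush, wrench from where it was at the start of the episode above 0.03 m).
It also fails if it takes over 61 s, if anything falls off the work surface, if the arm or the gripper's body presses on something with over 40 N, if the wrist force passes 120 N, or if a joint passes its speed limit or range.

ROBOT

A 6-joint arm with a two-finger parallel gripper is mounted at the origin on the work surface. World frame = base frame: x ahead of the robot, y to its left, z up, the work surface at z = 0. Lengths are in m, angles in rad, forces in N, time in s.
With the tool pointing down it reaches from about 0.375 to 0.9 m from the base axis. Payload 3.1 kg.
Tool frame: the origin (TCP) lies at the centre of the arm's flange, where the gripper is bolted on; the fingertips stand 173 mm ahead of it and the grasp point (between the pads) lies 155 mm ahead of it; z points along the fingers, x is the direction in which the jaws open and shut, and the axes are right-handed (so a half turn about z gives the same grasp; the last joint's range is limited). The gripper opens to 85 mm and grips with 20 to 120 N. Pads are 22 mm wide; open, the fingers measure 114 mm over their backs; the gripper's body (76 mm by 85 mm) begins 54 mm behind the grasp point. The pads swing forward as they close: fully open they stand 13 mm farther back than shut.
Start: joints at [1.077, 0.527, 1.433, -0, 1.181, -0.178], TCP at [0.193, 0.594, 0.405] pointing down, gripper open.
Joint ranges: [-3.08, 3.08], [-0.75, 2.2], [0.22, 2.44], [-1.43, 4.57], [0, 2.65], [-2.85, 2.85]. Speed limits (rad/s): [2.79, 2.79, 3.14, 3.14, 3.14, 3.14].

INTERFACE

Orientations are given as a unit quaternion [x, y, z, w].
In Python, from station import manip gives the robot as it stands.
- The arm moves only by the shell command python3 -m jog 'ROWS' [OPENING] [FORCE]. ROWS is JSON, a list that holds one entry, the list of rows, each a list of 4 numbers: the shift along the world's x, y, z in mm, then the turn about the world's z in degrees. A call has exactly 8 rows; each row shifts and turns the commanded pose from where the row before left it; what a row does not reach is not made up. A row lasts 1/8 s, in which the tool goes at most 62.5 mm and 10.7 degrees, less where a joint would pass 70% of its speed; a pose out of reach is approached as far as the arm can. A call is refused whole if a number of a shift passes 62.5 or a number of a turn 10.7, either way. A call with a gripper value outside its range is refused whole. OPENING is the opening in per cent of the stroke, from 0 (shut) to 100 (fully open), set as the call begins (- or left out, the last holds). The fingers move at their own pace and stop on an object; FORCE is the grip in N (left out, the last holds). Time passes only in rows, so rows that do not move let the fingers close, or fill a call up. It gives the time, the measured TCP pose, the force and the opening at its end, in the units of the state.
- manip.sense(): the state, without advancing time (a new reading comes with each control period).
- manip.snapshot(name): name is "side" or "top"; returns the picture (400x640x3 uint8, red, green, blue); there is no depth.
- manip.camera_info(name): a dict with "fx", "fy", "cx", "cy" (pixels), "R" (3x3) and "t" (3): a world point X has camera coordinates R X + t. Camera axes: x right, y down, z forward; pixel columns grow to the right and rows downward; lengths in m; the calibration is good to about 2 mm. A picture is of the moment at which its call begins. camera_info takes no time and is no camera call.
- manip.sign_off(): hands the job in, once; it reports no verdict.
The state is a dict: "t": time; "q": joint angles; "qd": joint speeds; "tau": joint torques, N m; "tcp_pos": TCP position; "tool_rot": TCP orientation; "force": force on the tool from outside, world axes, zero at the start; "ft_torque": the same for the moment, N m; "finger_gap": opening from 0.0 (shut) to 1.0 (fully open).
Only numpy, scipy, OpenCV 4.12 (cv2) and the standard library are available. Lean on these libraries where they do the work, as an engineer would, in place of code of your own. Each camera call takes 0.05 s, during which the arm holds its last target. There are 200 camera calls.

## Working session

There is one attempt and no reset: what is moved stays moved. The work goes in short steps, Python scripts to look and compute and a shell command to move; the robot and the scene stay as the last step left them, time stands still between calls to the robot, and variables do not carry over. Pictures are saved under pics/ and viewed, about 8 in all and at most 12, crops included, and the job is handed in when it is done.

```bash
mkdir -p pics; ls; python3 - <<'E'
from station import manip
import cv2
for n in("side","top"):
    im=manip.snapshot(n); cv2.imwrite(f"pics/{n}0.png",im[:,:,::-1]); c=manip.camera_info(n); print(n,c)
print(manip.sense())
E
```

```text
pics
side {'fx': 383.6854447234389, 'fy': 383.6854447234389, 'cx': 316.90286847962705, 'cy': 197.67524127141652, 'R': array([[ 0.97456756, -0.22386973, -0.01002056],
       [-0.15791751, -0.65435809, -0.7395117 ],
       [ 0.15899725,  0.72228654, -0.67306912]]), 't': array([-0.40595854,  0.22574957,  0.88094379])}
top {'fx': 472.01022179086675, 'fy': 472.01022179086675, 'cx': 321.3452205691338, 'cy': 198.9909394237849, 'R': array([[-0.0270237 , -0.99963304,  0.00187362],
       [-0.997384  ,  0.0268371 , -0.06711875],
       [ 0.06704384, -0.00368252, -0.99774323]]), 't': array([0.11303262, 0.44004279, 1.11428483])}
{'t': 0.1, 'q': array([ 1.07748766e+00,  5.28346462e-01,  1.43378269e+00,  1.44326065e-05,
        1.18139823e+00, -1.78471870e-01]), 'qd': array([ 8.00227047e-05, -8.04021177e-04, -3.75265272e-03,  1.06776785e-03,
       -5.55307833e-04,  6.71893531e-04]), 'tau': array([-3.50517848e-04, -4.43304312e+01, -1.78585517e+01, -1.67408557e-04,
        3.87545850e-03, -6.66145709e-06]), 'tcp_pos': array([0.19334035, 0.59401238, 0.40384487]), 'tool_rot': array([ 8.09217305e-01,  5.87508654e-01, -8.74166505e-04,  4.14330652e-04]), 'force': array([-0.18128363,  0.15145046, -0.19984701]), 'ft_torque': array([-0.01585937, -0.00621346, -0.0205493 ]), 'finger_gap': 0.9967310407962666}
```

View pics/side0.png

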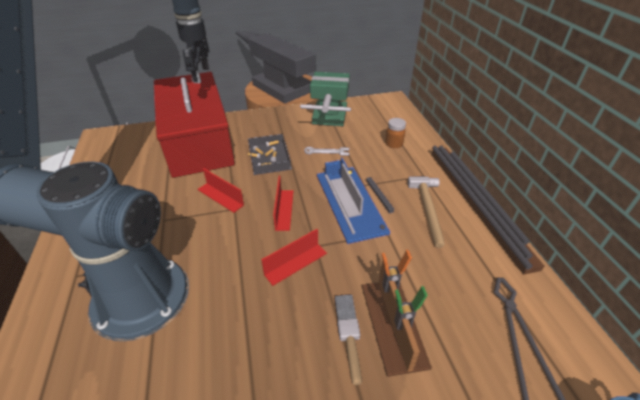

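View pics/top0.png

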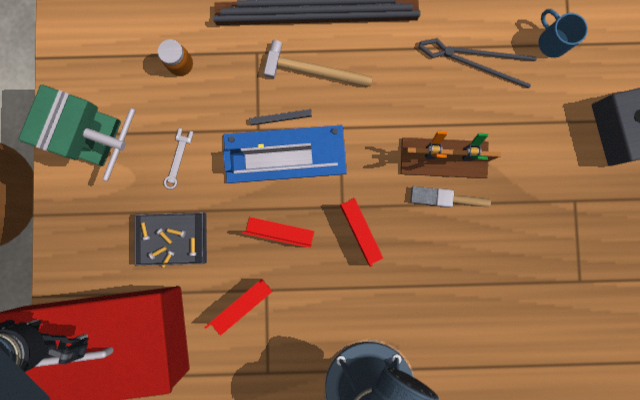

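Top view: the steel angle is at about (278,157) in the blue jig, and the yellow mark is at (262,146). The orange clip is at (436,145) and the green one, to be left alone, at (477,147).

Things that could be mistaken for the angle: the red angles at (280,232), (362,231) and (238,306), and the dark off-cut at (280,116). I choose the bare steel piece at (278,157) and the orange clip at (436,145).

```bash
cat >h.py <<'E'
import numpy as np,cv2
from station import manip
def ray(n,p):
    c=manip.camera_info(n); d=np.array([(p[0]-c['cx'])/c['fx'],(p[1]-c['cy'])/c['fy'],1.])
    return -c['R'].T@c['t'], c['R'].T@d
def onz(n,p,z):
    o,d=ray(n,p); return o+d*(z-o[2])/d[2]
def proj(n,X):
    c=manip.camera_info(n); v=c['R']@np.asarray(X)+c['t']; return np.array([c['fx']*v[0]/v[2]+c['cx'],c['fy']*v[1]/v[2]+c['cy']])
def tri(p,q):
    (a,d),(b,e)=ray("top",p),ray("side",q)
    s=np.linalg.lstsq(np.c_[d,-e],b-a,rcond=None)[0]; P,Q=a+s[0]*d,b+s[1]*e; return (P+Q)/2,np.linalg.norm(P-Q)
def mask(im,lo,hi):
    return cv2.inRange(cv2.cvtColor(im,cv2.COLOR_RGB2HSV),lo,hi)
E
python3 - <<'E'
from h import *
ims={n:cv2.imread(f"pics/{n}0.png")[:,:,::-1].copy() for n in("side","top")}
t=ims["top"]
m=mask(t,(105,120,60),(125,255,255)); m[:,:200]=0;m[:,360:]=0;m[:100]=0;m[200:]=0
# base outline, plane z=12mm
cs=max(cv2.findContours(m,cv2.RETR_EXTERNAL,cv2.CHAIN_APPROX_NONE)[0],key=cv2.contourArea)
pts=np.array([onz("top",p[0],.012)[:2] for p in cs])*1000
r=cv2.minAreaRect(pts.astype(np.float32));print("jig",r)
print(cv2.boxPoints(r))
for nm,lo,hi in(("orange",(6,200,120),(16,255,255)),("green",(50,120,60),(80,255,255)),("yellow",(22,150,150),(32,255,255))):
  for n in ims:
    m=mask(ims[n],lo,hi)
    k,_,st,ce=cv2.connectedComponentsWithStats(m)
    print(nm,n,[(st[i].tolist(),ce[i].round(1).tolist()) for i in range(1,k) if st[i,4]>3][:14])
a=cv2.resize(t[105:195,210:355],None,fx=5,fy=5,interpolation=2); b=cv2.resize(t[120:190,385:505],None,fx=6,fy=6,interpolation=2)
cv2.imwrite("pics/ca.png",a[:,:,::-1]);cv2.imwrite("pics/cb.png",b[:,:,::-1])
E
```

```text
jig ((555.3165283203125, 188.4412384033203), (119.30679321289062, 291.0333557128906), 2.887474298477173)
[[488.40854  330.7682  ]
 [503.06918   40.104282]
 [622.2245    46.11429 ]
 [607.56384  336.7782  ]]
orange side []
orange top [([176, 48, 12, 19, 64], [183.2, 58.5]), ([437, 131, 10, 4, 32], [441.4, 132.8]), ([436, 154, 11, 4, 38], [441.4, 155.4])]
green side []
green top [([46, 87, 4, 3, 5], [47.6, 88.0]), ([47, 91, 3, 3, 5], [47.8, 92.0]), ([52, 91, 2, 5, 6], [52.5, 93.0]), ([39, 92, 15, 20, 76], [44.9, 102.3]), ([45, 92, 2, 5, 7], [45.3, 94.1]), ([72, 96, 4, 3, 4], [73.5, 97.0]), ([36, 98, 3, 3, 5], [36.8, 99.0]), ([71, 99, 3, 3, 4], [72.0, 100.2]), ([76, 98, 4, 4, 6], [77.5, 99.5]), ([33, 103, 8, 4, 15], [36.7, 104.0]), ([69, 102, 3, 3, 4], [70.2, 103.0]), ([70, 103, 9, 11, 25], [73.8, 108.4]), ([80, 102, 6, 2, 7], [82.6, 102.4]), ([67, 105, 3, 7, 8], [68.0, 108.0])]
yellow side []
yellow top [([259, 145, 4, 2, 8], [260.5, 145.5])]
```

View pics/ca.png

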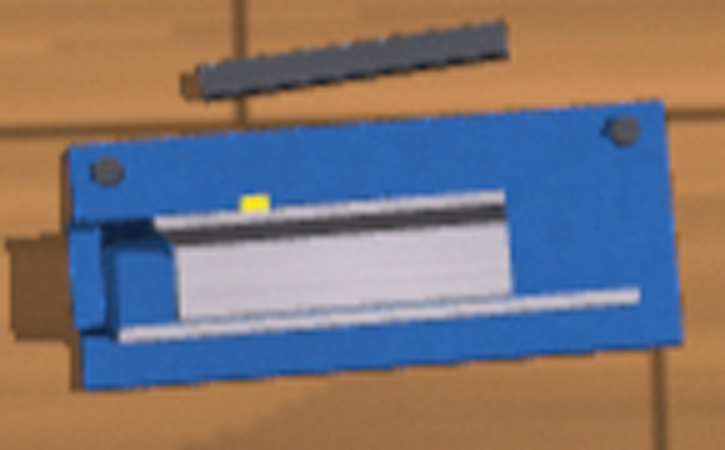

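View pics/cb.png

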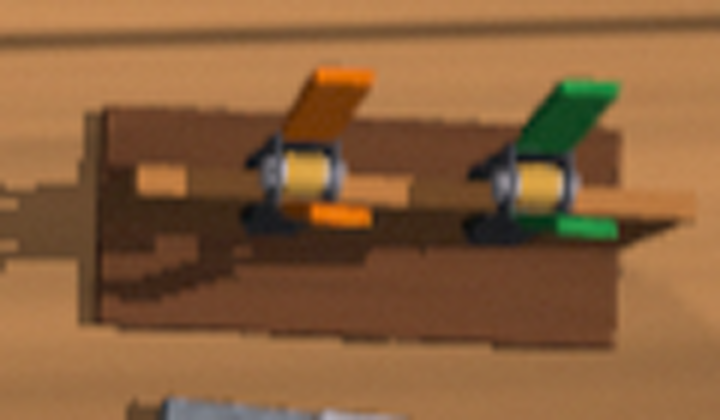

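The close crop confirms both choices. The bare-steel angle lies against the fence and its right end is free. The yellow mark is at crop (255,203), and the orange clip is the left one on the rail.

```bash
python3 - <<'E'
from h import *
np.set_printoptions(precision=1,suppress=True)
yaw=np.radians(2.887);X=np.array([np.cos(yaw),np.sin(yaw)]);Y=np.array([-X[1],X[0]])
O=np.array([555.3,188.4])+10*X
J=lambda w:np.array([(w[:2]-O)@X,(w[:2]-O)@Y])
A=lambda c:(210+c[0]/5-.4,105+c[1]/5-.4); B=lambda c:(385+c[0]/6-.4,120+c[1]/6-.4)
for nm,p,z in(("mark",A((255,203)),.072),("angle end top",A((505,199)),.072),("fence far end top",A((155,220)),.072),("flat corner",A((512,292)),.017),("stop face bot",A((118,330)),.012)):
    w=onz("top",p,z)*1e3; print(nm,w,"jig",J(w))
tips=[onz("top",p,.177)*1e3 for p in((441.4,132.8),(441.4,155.4))];print("tips",tips,sum(tips)/2)
print("pin",onz("top",B((305,172)),.119)*1e3)
print("green tips",[onz("top",B(p),.177)*1e3 for p in((590,90),(585,228))])
for z,a,b in((.01,(103,110),(618,132)),(.01,(100,322),(615,345)),(.09,(135,180),(690,205))):
    a,b=onz("top",B(a),z)*1e3,onz("top",B(b),z)*1e3; d=a-b; print("rail",a,b,"yaw",np.degrees(np.arctan2(-d[0],d[1])))
print("O",O,"X",X)
E
```

```text
mark [566.1 236.9  72. ] jig [ 3.2 47.9]
angle end top [564.9 122.5  72. ] jig [ -3.8 -66.3]
fence far end top [559.4 282.7  72. ] jig [-1.1 94. ]
flat corner [529.9 121.2  17. ] jig [-38.8 -65.8]
stop face bot [517.3 311.3  12. ] jig [-41.8 124.7]
tips [array([ 562.5, -150.1,  177. ]), array([ 515.4, -148. ,  177. ])] [ 538.9 -149.1  177. ]
pin [ 540.4 -150.9  119. ]
green tips [array([ 556.4, -235.8,  177. ]), array([ 508.6, -231.7,  177. ])]
rail [586.3 -97.7  10. ] [ 571.7 -305.4   10. ] yaw -4.000815473775722
rail [500.2 -93.2  10. ] [ 485.4 -299.8   10. ] yaw -4.1082601367323415
rail [543.9 -94.4  90. ] [ 528.9 -301.9   90. ] yaw -4.133800347715511
O [565.3 188.9] X [1.  0.1]
```

```bash
python3 -m jog '[[[35,-50,0,-8.6],[40,-55,0,-8.6],[40,-55,0,-8.6],[40,-55,0,-8.6],[40,-55,0,-8.6],[40,-55,0,-8.6],[40,-55,0,-8.6],[40,-55,0,-8.6]]]' 0 25; python3 - <<'E'
from station import manip; import numpy as np
s=manip.sense(); q=s['tool_rot']; print(s['tcp_pos'],np.degrees(2*np.arctan2(q[1],q[0])),s['q'].round(2))
E
```

```text
t: 1.1
tcp_pos: [0.4866, 0.1886, 0.4045]
tool_rot: [1.0, 0.025, -0.0, -0.0]
force: [0.1, -0.1, -0.4]
finger_gap: -0.004
[0.48664419 0.18861815 0.40453233] 2.8674871048691566 [0.16 0.39 1.69 0.   1.06 0.11]
```

```bash
python3 -m jog '[[[34,-46,0,0],[34,-46,-20,0],[0,0,-45,0],[0,0,-50,0],[0,0,-40,0],[0,0,-31,0],[0,0,-20,0],[0,0,0,0]]]' 
python3 -m jog '[[[0,3,0,0],[0,3,0,0],[0,3,0,0],[0,3,0,0],[0,3,0,0],[0,3,0,0],[0,3,0,0],[0,3,0,0]]]'
```

```text
t: 2.1
tcp_pos: [0.5531, 0.0984, 0.1969]
tool_rot: [1.0, 0.028, -0.002, -0.0]
force: [-1.7, 0.6, -0.2]
finger_gap: 0.0
t: 3.1
tcp_pos: [0.5547, 0.1215, 0.1994]
tool_rot: [1.0, 0.028, 0.001, 0.001]
force: [0.5, -6.6, 1.2]
finger_gap: 0.005
```

```bash
python3 -m jog '[[[0,2,0,0],[-0.1,2,0,0],[-0.1,2,0,0],[-0.1,2,0,0],[-0.1,2,0,0],[-0.1,2,0,0],[-0.1,2,0,0],[-0.1,2,0,0]]]' 
python3 -m jog '[[[0,1,0,0],[-0.1,1,0,0],[0,1,0,0],[-0.1,1,0,0],[0,0.5,0,0],[0,0.5,0,0],[0,0.5,0,0],[0,0,0,0]]]'
```

```text
t: 4.1
tcp_pos: [0.5537, 0.1372, 0.1994]
tool_rot: [1.0, 0.028, 0.001, 0.001]
force: [0.3, -7.9, 2.0]
finger_gap: -0.001
t: 5.1
tcp_pos: [0.5537, 0.1402, 0.1995]
tool_rot: [1.0, 0.028, 0.0, 0.003]
force: [0.0, -20.0, 4.1]
finger_gap: -0.001
```

```bash
python3 -m jog '[[[0,-10,0,0],[0,-18,10,0],[0,0,60,0],[0,0,60,0],[0,-35,60,-1],[-3,-60,15,-2],[-3,-60,0,-2],[-4,-60,0,-2]]]' 100
python3 -m jog '[[[-4,-52,0,0],[0,0,0,0],[0,0,0,0],[0,0,0,0],[0,0,0,0],[0,0,0,0],[0,0,0,0],[0,0,0,0]]]'
python3 - <<'E'
from h import *
np.set_printoptions(precision=1,suppress=True)
s=manip.sense(); q=s['tool_rot']; print(s['tcp_pos']*1e3,np.degrees(2*np.arctan2(q[1],q[0])))
t=manip.snapshot("top");d=manip.snapshot("side")
cv2.imwrite("pics/top1.png",t[:,:,::-1]);cv2.imwrite("pics/side1.png",d[:,:,::-1])
a=cv2.resize(t[115:185,215:355],None,fx=5.5,fy=5,interpolation=2)
b=cv2.resize(d[120:360,310:470],None,fx=2.2,fy=2.2,interpolation=2)
im=np.zeros((530,780,3),np.uint8)
b=cv2.resize(d[225:345,330:450],None,fx=4,fy=4,interpolation=2)
a=cv2.resize(t[115:185,215:355],None,fx=2.1,fy=2.1,interpolation=2)
im[:480,:480]=b; im[:147,484:778]=a
cv2.imwrite("pics/v1.png",im[:,:,::-1])
E
```

```text
t: 6.1
tcp_pos: [0.5425, -0.0975, 0.3993]
tool_rot: [0.999, -0.034, 0.002, 0.0]
force: [1.0, -0.4, -0.2]
finger_gap: 1.002
t: 7.1
tcp_pos: [0.539, -0.1474, 0.3977]
tool_rot: [0.999, -0.033, -0.0, -0.0]
force: [-0.2, -0.1, -0.4]
finger_gap: 0.999
[ 539.  -147.4  397.7] -3.817014216146173
```

View pics/v1.png

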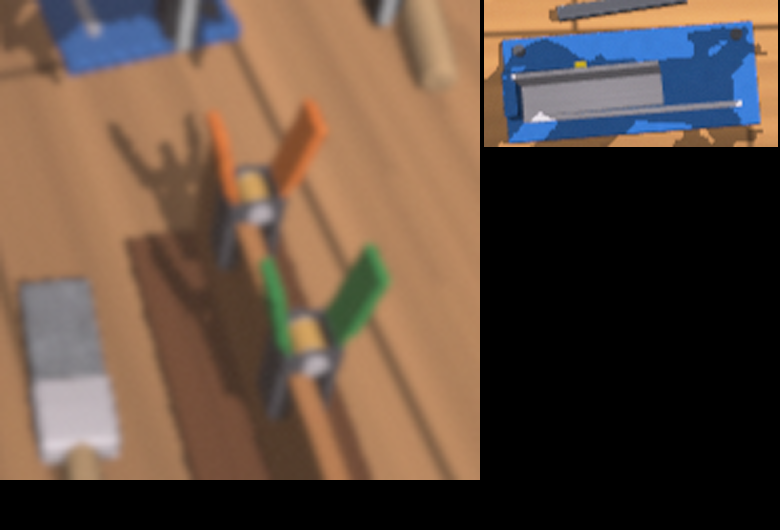

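The side crop shows the orange clip standing on the rail with its handle tips at (215,117) and (315,108). The inset shows the angle's left end reaching the stop.

```bash
python3 - <<'E'
from h import *
np.set_printoptions(precision=1,suppress=True)
S=lambda c:(330+c[0]/4-.4,225+c[1]/4-.4)
for n,a,b in(("pin",(435.5,148.5),S((254,187))),("near",(441.4,155.4),S((215,116))),("far",(441.4,132.8),S((314,110)))):
    P,e=tri(a,b);print(n,P*1e3,e*1e3)
t=cv2.imread("pics/top1.png")
g=cv2.cvtColor(t,6)[150:164,311:350] if 0 else None
# angle end: row profile across end of flat leg
h=cv2.cvtColor(t,cv2.COLOR_BGR2HSV)
for r in(158,162): print([int(v) for v in h[r,285:312,1]])
for j in(-30,-35,-40):
  yaw=.0504;w=[.5653-.02*.9987-j*1e-3*yaw,.1889-.02*yaw+j*1e-3,.017];print(j,proj("top",w))
E
```

```text
pin [ 540.4 -150.7  121.5] 1.928415834154212
near [ 515.  -147.2  180.6] 0.3893058482121591
far [ 563.9 -150.9  175.5] 2.2403187616714937
[13, 10, 13, 12, 10, 12, 13, 12, 12, 13, 13, 12, 10, 13, 21, 152, 186, 181, 184, 187, 180, 180, 180, 189, 178, 179, 188]
[13, 15, 10, 12, 13, 12, 13, 12, 13, 10, 13, 10, 12, 12, 17, 94, 176, 178, 180, 180, 183, 177, 180, 180, 182, 180, 179]
-30 [296.5 156.4]
-35 [298.6 156.2]
-40 [300.7 156.1]
```

```bash
python3 -m jog '[[[0.5,-2.5,-20,0],[0,0,-30,0],[0,0,-25,0],[0,0,-13,0],[0,0,0,0],[0,0,0,0],[0,0,0,0],[0,0,0,0]]]' 100
python3 -m jog '[[[0,0,0,0],[0,0,0,0],[0,0,0,0],[0,0,0,0],[0,0,0,0],[0,0,0,0],[0,0,0,0],[0,0,0,0]]]' 0 28
python3 - <<'E'
from h import *
d=manip.snapshot("side");t=manip.snapshot("top")
im=np.zeros((480,740,3),np.uint8);im[:,:480]=cv2.resize(d[215:335,330:450],None,fx=4,fy=4,interpolation=2)
im[:210,485:725]=cv2.resize(t[115:185,400:480],None,fx=3,fy=3,interpolation=2)
cv2.imwrite("pics/v2.png",im[:,:,::-1])
E
```

```text
t: 8.2
tcp_pos: [0.5396, -0.1501, 0.3104]
tool_rot: [0.999, -0.033, 0.001, 0.0]
force: [0.1, -0.2, -0.4]
finger_gap: 0.997
t: 9.2
tcp_pos: [0.5394, -0.15, 0.3097]
tool_rot: [0.999, -0.033, 0.0, 0.0]
force: [0.3, -1.0, -1.0]
finger_gap: 0.342
```

View pics/v2.png

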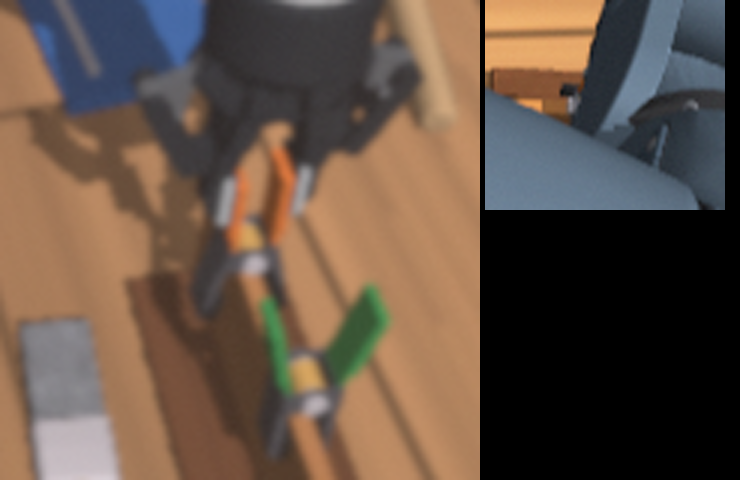

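```bash
python3 -m jog '[[[0,0,15,0],[0,0,25,0],[0,0,25,0],[0,0,5,0],[1,20,0,0],[3,45,0,1],[3,45,0,1],[3,45,0,1]]]'
python3 -m jog '[[[3,45,0,1],[3,45,0,1],[3,45,0,1],[3,45,0,0.8],[2,35,0,0],[0.5,17,0,0],[0,0,0,0],[0,0,0,0]]]'
python3 - <<'E'
from h import *
np.set_printoptions(precision=1,suppress=True)
s=manip.sense(); q=s['tool_rot']; print(s['tcp_pos']*1e3,np.degrees(2*np.arctan2(q[1],q[0])),s['finger_gap'])
d=manip.snapshot("side");t=manip.snapshot("top")
im=np.zeros((480,790,3),np.uint8);im[:480,:480]=cv2.resize(d[130:250,290:410],None,fx=4,fy=4,interpolation=2)
im[:210,485:785]=cv2.resize(t[115:185,220:320],None,fx=3,fy=3,interpolation=2)
cv2.imwrite("pics/v3.png",im[:,:,::-1])
E
```

```text
t: 10.3
tcp_pos: [0.5486, 0.0075, 0.3784]
tool_rot: [1.0, -0.007, -0.002, -0.001]
force: [0.8, 0.6, -1.5]
finger_gap: 0.337
t: 11.3
tcp_pos: [0.5637, 0.2361, 0.3792]
tool_rot: [1.0, 0.026, -0.001, 0.0]
force: [-0.6, 0.9, -1.0]
finger_gap: 0.341
[563.7 236.1 379.2] 2.9263757779123662 0.34124128243981344
```

View pics/v3.png

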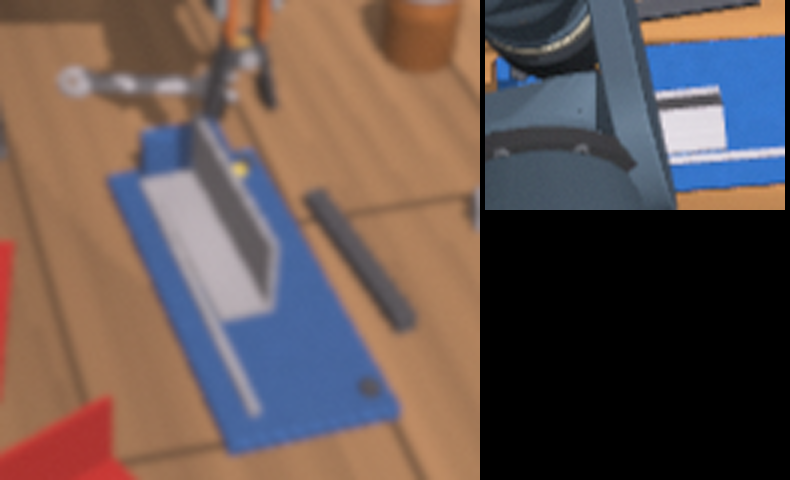

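```bash
python3 - <<'E'
from h import *
np.set_printoptions(precision=1,suppress=True)
print(tri((260.6,145.2),(290+240/4-.4,130+170/4-.4)),onz("side",(349.6,172.1),.072),proj("side",[.5654,.237,.072]))
yaw=np.radians(2.9);X=np.array([np.cos(yaw),np.sin(yaw),0]);c=np.array([.5637,.2361,.3792-.1947])
for x in(-.0125,.0125): print(4*(proj("side",c+X*x+[0,0,-.05])-[290,130]))
print(4*(proj("side",c)-[290,130]))
E
```

```text
(array([0.6, 0.2, 0.1]), np.float64(0.0013509469449852361)) [0.6 0.2 0.1] [348.9 172.5]
[220.6 102.5]
[255.1  96.4]
[241.5  38. ]
```

```bash
python3 -m jog '[[[-0.8,0.8,-20,0],[0,0,-20,0],[0,0,-15,0],[0,0,-5,0],[0,0,-5,0],[0,0,0,0],[0,0,0,0],[0,0,0,0]]]'
python3 - <<'E'
from h import *
d=manip.snapshot("side")
cv2.imwrite("pics/v4.png",cv2.resize(d[130:230,310:390],None,fx=6,fy=6,interpolation=2)[:,:,::-1])
E
```

```text
t: 12.4
tcp_pos: [0.5632, 0.2379, 0.3152]
tool_rot: [1.0, 0.026, 0.0, -0.0]
force: [0.1, -0.1, -1.5]
finger_gap: 0.345
```

View pics/v4.png

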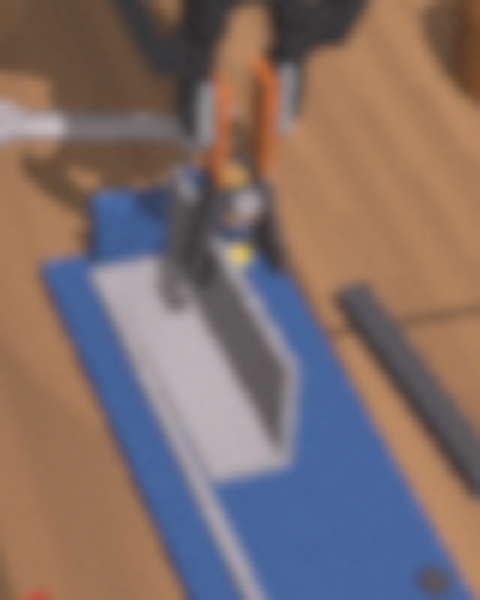

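The jaws straddle the angle and fence, with the pin at (240,210) directly above the mark at (238,255). No contact force so far, so I'll lower the last 24 mm.

```bash
python3 -m jog '[[[0,-0.5,-6,0],[0,-0.5,-6,0],[0,0,-6,0],[0,0,-3,0],[0,0,-3,0],[0,0,0,0],[0,0,0,0],[0,0,0,0]]]'
```

```text
t: 13.45
tcp_pos: [0.5632, 0.2368, 0.2909]
tool_rot: [1.0, 0.026, 0.0, -0.0]
force: [-0.0, -0.9, -1.5]
finger_gap: 0.344
```

Well seated and no contact. Release gently by opening in stages.

```bash
python3 -m jog '[[[0,0,0,0],[0,0,0,0],[0,0,0,0],[0,0,0,0],[0,0,0,0],[0,0,0,0],[0,0,0,0],[0,0,0,0]]]' 60
python3 -m jog '[[[0,0,0,0],[0,0,0,0],[0,0,0,0],[0,0,0,0],[0,0,0,0],[0,0,0,0],[0,0,0,0],[0,0,0,0]]]' 100
python3 -m jog '[[[0,0,10,0],[0,0,15,0],[0,0,25,0],[0,0,40,0],[0,-30,40,0],[0,-60,20,0],[0,-60,0,0],[0,-60,0,0]]]'
python3 -m jog '[[[0,-50,0,0],[0,-50,0,0],[0,0,0,0],[0,0,0,0],[0,0,0,0],[0,0,0,0],[0,0,0,0],[0,0,0,0]]]'
python3 - <<'E'
from h import *
d=manip.snapshot("side");t=manip.snapshot("top")
im=np.zeros((480,790,3),np.uint8);im[:480,:384]=cv2.resize(d[130:250,305:401],None,fx=4,fy=4,interpolation=2)
im[:280,388:788]=cv2.resize(t[115:185,220:320],None,fx=4,fy=4,interpolation=2)
cv2.imwrite("pics/v5.png",im[:,:,::-1])
E
```

```text
t: 14.45
tcp_pos: [0.5631, 0.2368, 0.2907]
tool_rot: [1.0, 0.026, -0.0, 0.0]
force: [-0.6, -0.3, -1.6]
finger_gap: 0.601
t: 15.45
tcp_pos: [0.5631, 0.2368, 0.2907]
tool_rot: [1.0, 0.026, 0.0, -0.0]
force: [0.7, -0.5, 0.3]
finger_gap: 0.997
t: 16.45
tcp_pos: [0.5628, 0.0259, 0.4426]
tool_rot: [1.0, 0.026, 0.002, 0.0]
force: [0.9, -0.0, 0.9]
finger_gap: 0.999
t: 17.45
tcp_pos: [0.5631, -0.0721, 0.4404]
tool_rot: [1.0, 0.026, -0.0, 0.0]
force: [-0.6, 0.1, 0.3]
finger_gap: 0.995
```

View pics/v5.png

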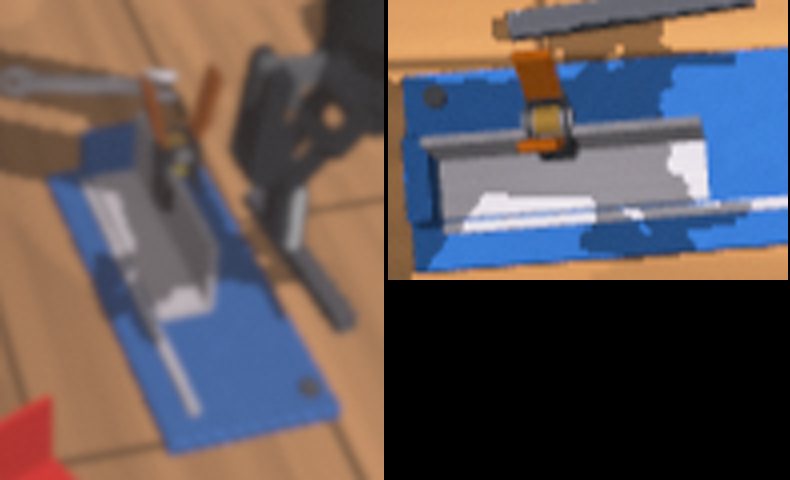

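```bash
python3 - <<'E'
from h import *
np.set_printoptions(precision=1,suppress=True)
T=lambda a,b:(220+(a-388)/4-.4,115+b/4-.4); S=lambda a,b:(305+a/4-.4,130+b/4-.4)
yaw=.0504;X=np.array([.9987,yaw]);Y=np.array([-yaw,.9987]);O=np.array([565.3,188.9])
def rep(n,P): P=P*1e3; print(n,P,"jig",(P[:2]-O)@X,(P[:2]-O)@Y)
P,e=tri(T(546,122),S(177,140));rep("pin top",P);print(e*1e3)
for n,a,b in(("near",T(538,146),S(151,80)),("far",T(533,57),S(214,70))):
    P,e=tri(a,b);rep(n,P);print(e*1e3)
for n,p,z in(("angle free end flat",T(708,170),.017),("angle stop end flat",T(440,190),.017),("stop face foot",T(438,170),.017)): rep(n,onz("top",p,z))
E
```

```text
pin top [562.3 236.4 100.8] jig -0.6040615041823001 47.630055014315985
2.5533406430952676
near [539.9 233.6 157.3] jig -23.15030551882765 45.94015726784081
4.005362842904042
far [586.1 235.7 156.6] jig 23.154270363969214 45.723807441965235
1.304556441448815
angle free end flat [544.9 150.6  17. ] jig -22.25372775603249 -37.22077476730001
angle stop end flat [537.2 311.5  17. ] jig -21.92660279024086 123.89090941062571
stop face foot [549.3 312.6  17. ] jig -9.766402316283829 124.30354913013731
```

```bash
python3 -c "
from station import manip; manip.sign_off()"
```

```text
the job is handed in; nothing more can be done
```

I pushed the angle along the jig to the end stop, moved the orange clip from the rail to the yellow mark, let go and backed the arm away. The job was handed in at about 17.5 s of the 61 s allowed; no verdict was reported.

| Last check | Result |
|---|---|
| Angle against the stop | Push force rose to 20 N at the stop. In the final picture its far end is at jig y = +124 mm, against the stop face at +125 mm. Its free end is at −37 mm, nominally −35 mm. |
| Clip along the fence | Pin at jig y = 47.6 mm, mark at 47.9 mm |
| Clip height | Pivot about 24 mm above the fence (limit 34 mm) |
| Clip upright | Handle tops level and symmetric at jig x = ±23 mm |

- **Disagreements:** The two angle-end readings imply the angle sits 1–2 mm short of home. That is within the picture error and the 3.5 mm allowed. The two camera rays for the clip points missed each other by up to 4 mm.
- **Not measured:** The clip's grip force cannot be read directly. I infer it from the handle spread matching the clip's released position on the rail.
- **Left alone:** I did not re-measure the green clip, off-cut, brush or wrench at the end, but the arm felt no unexpected contact.

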